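# Shift the sprung-pin guard to the other polishing hood

## Task

Squeeze the two thumb tabs of the yellow-framed guard to pull in its sprung hinge pins and lift the guard off the green polishing hood. Drop it between the hinge ears of the blue hood and gently push it down until both pins snap out into the hinge holes, so that the guard hangs level and plumb by itself. Never force the hinges, and leave everything else on the bench where it is.

Things in the scene. Friction and masses are not known exactly. Their poses are not given: they have to be found in the camera images.
- guard: Loose guard, 200 g: clear pane in a yellow frame (120 wide, 6 thick) below a yellow hinge bar (130 along y, 14 along x, 12 high), reaching 105 mm below the origin. Origin: middle of the bar, on the pins' line; y along the pins, z up, x outwards from the hood. On the bar: a fixed red press pad between two black thumb tabs. Taken from above, fingers closing along y on the tabs.
- pad_top (a point): Centre of the red press pad's flat top (16 along x, 18 along y), 42 mm above the guard's origin, 12 mm higher than the tabs. The place to push the guard down with shut fingers.
- tab_left (a point): Middle of the outer (+y) face of the guard's +y thumb tab, 21.5 mm above the pin line. The tab is 6 thick (y), 18 wide (x), from 6.5 to 30 mm above the pin line, and is one piece with its hinge pin: squeeze both tabs together to pull both pins in (outer faces 60 mm apart when out, 36 mm when fully in). A grip of 30 to 40 N holds them in and carries the guard.
- tab_right (a point): The same on the -y tab.
- pin_left (a joint): How far the guard's +y pin and tab are in: 0 = fully out, 0.012 m = fully in, 0.005 to 0.008 while riding in an ear's groove. Round-nosed steel pin, 8 mm diameter; its tip is 77 mm from the guard's middle when out, 65 mm (flush with the bar) when in. A spring pushes it out with 3 N (out) to 6 N (in).
- pin_right (a joint): The same for the -y pin.
- hood_a: Green bench polishing hood, the guard on it at the start; fixed. Box 150 (x) by 200 (y), 150 high, buffing wheel inside. Origin: centre of its underside, z up, x towards its open front, y along its hinge line. Which hood stands to the left changes.
- hinge_a (a point): Middle of the green hood's hinge line, 95 mm in front of the hood's origin and 165 mm up; axes as the hood. At either end an aluminium ear: 12 thick (y), 36 wide (x), inner faces 135 mm apart, from 20 mm below to 53 mm above the line, with a hinge hole 9.5 mm square for the pin. Both hoods have the same ears.
- hood_b: Blue polishing hood without a guard, fixed; same size, origin and axes as the green one. Over each ear's hole its inner face has an upright groove for the pin, 11 mm wide (x), open at the top, its mouth flared from 40 to 53 mm above the hole. Groove floors are 144 mm apart down to 17 mm above the hole, then ramp in to 138 mm apart at the hole's edge.
- hinge_b (a point): Nominal middle of the blue hood's hinge line (as hinge_a). Its ears are height-adjustable and clamped anywhere from 12 mm below to 12 mm above this point, which is not measured: feel for the snap. A guard let go in the grooves sticks by its sprung pins; push it down with about 5 to 10 N past the ramps until both pins snap out into the holes. Over 35 N harms the hinge.
- pliers: Bystander: red-handled pliers, 145 mm long, lying on the bench. Origin underneath, axis x along it.
- graver: Bystander: graver with mushroom-shaped wooden handle, 150 mm long, lying. Origin under its middle.
- mandrel: Bystander: tapered steel ring mandrel, 240 mm long, 25 mm thick, lying. Origin under its middle.
- mallet: Bystander: small hammer, 240 mm long, lying. Origin underneath.
- jar: Bystander: jar, 52 mm diameter, 55 mm high, black cap, standing. Origin: centre of its underside.
- compound: Bystander: reddish bar of polishing compound, 35 x 70 x 20 mm, lying on the rear part of the blue hood's roof (top of the bar 170 mm above the bench). Origin: centre of its underside.
- ringbox: Bystander: open ring tray, 100 x 130 x 30 mm. Origin: centre of its underside.

How it is judged:
On the way:
1. the guard has been lifted clear of the green hood's ears ((z of guard in the frame of hood_a above 0.225 m or horizontal distance between guard and hood_a above 0.2 m)), for 0.1 s.
At the end, for the whole second after the job is handed in: The guard hangs at rest on the blue hood: both pins out to within 1.5 mm, guard origin within 5 mm (x), 6 mm (y) and 16 mm (z) of the nominal hinge line's middle, hinge bar within 0.05 rad of the hinge line, upright within 0.15 rad (value of joint each of pin_left, pin_right below 0.0015 m and x of guard in the frame of hood_b between 0.09 and 0.1 m and y of guard in the frame of hood_b between -0.006 and 0.006 m and z of guard in the frame of hood_b between 0.149 and 0.181 m and angle between guard's own z axis and vertical below 0.15 rad and angle between the y axis of guard and the y axis of hood_b, either way round below 0.05 rad and linear speed of guard below 0.03 m/s); the robot touches nothing.
It fails at once if the green hood's hinge is forced: more than 35 N between guard and hood (contact force between guard and hood_a above 35 N).
It fails at once if the blue hood's hinge is forced: more than 35 N between guard and hood (contact force between guard and hood_b above 35 N).
It fails at once if the robot pushes a hood with more than 25 N (contact force between any of the arm, the fingers and hood_a above 25 N or contact force between any of the arm, the fingers and hood_b above 25 N).
It fails at once if a bystander is moved more than 20 mm (distance of any of pliers, graver, mandrel, mallet, jar, compound, ringbox from where it was at the start of the episode above 0.02 m).
It also fails if it takes over 61 s, if anything falls off the work surface, if the arm or the gripper's body presses on something with over 40 N, if the wrist force passes 120 N, or if a joint passes its speed limit or range.

## Robot

A 6-joint arm with a two-finger parallel gripper is mounted at the origin on the work surface. World frame = base frame: x ahead of the robot, y to its left, z up, the work surface at z = 0. Lengths are in m, angles in rad, forces in N, time in s.
With the tool pointing down it reaches from about 0.25 to 0.775 m from the base axis. Payload 8.9 kg.
Tool frame: the origin (TCP) lies at the centre of the arm's flange, where the gripper is bolted on; the fingertips stand 173 mm ahead of it and the grasp point (between the pads) lies 155 mm ahead of it; z points along the fingers, y is the line along which they close (so a half turn about z gives the same grasp; the last joint's range is limited). The gripper opens to 85 mm and grips with 20 to 120 N. Pads are 22 mm wide; open, the fingers measure 114 mm over their backs; the gripper's body (76 mm by 85 mm) begins 54 mm behind the grasp point. The pads swing forward as they close: fully open they stand 13 mm farther back than shut.
Start: joints at [-1.416, 0.291, -0.153, 1.127, 0, 1.431], TCP at [0.152, -0.503, 0.405] pointing down, gripper open.
Joint ranges: [-2.52, 2.52], [-0.91, 1.74], [-1.3, 1.37], [-1.96, 2.02], [-1.52, 1.47], [-3.14, 3.14]. Speed limits (rad/s): [2.22, 2.22, 2.79, 3.14, 3.14, 3.14].

## Interface

Orientations are given as a unit quaternion [w, x, y, z].
In Python, from station import env, snapshot gives the robot as it stands. The module is installed in compiled form; this text tells all that it offers.
- The arm moves only by the tool servo_tool, never from a script. Its argument "moves" is a list that holds one entry, the list of rows, each a list of 4 numbers: the shift along the tool's x, y, z in m, then the turn about the tool's z in degrees. In form: [[[x, y, z, roll], ...]]. A call has 1 to 20 rows; each row shifts and turns the commanded pose from where the row before left it, along the tool's axes as they then stand; what a row does not reach is not made up. A row lasts 1/12 s, in which the tool goes at most 41.7 mm and 7.16 degrees, less where a joint would pass 70% of its speed; a pose out of reach is approached as far as the arm can. A call is refused whole if a number of a shift passes 0.0417 or a number of a turn 7.16, either way. A call with a gripper value outside its range is refused whole. "grip" is the opening, from -1 (shut) to 1 (fully open), set as the call begins (left out, the last holds). The fingers move at their own pace and stop on an object; "grip_force" is the grip in N (left out, the last holds). Time passes only in rows, so rows that do not move let the fingers close. It gives the time, the measured TCP pose, the force, the opening and the grip force at its end, in the units of the state.
- env.get_obs(): the state, without advancing time (a new reading comes with each control period).
- snapshot(name): name is "scene" or "top" or "wrist"; returns a dict with "img" (400x640x3 uint8, red, green, blue), "vertical_fov" (degrees; the focal length in pixels is half the picture's height over the tangent of half this angle, whatever the lens; pixels are square), "cx", "cy" (the principal point, pixels), "distortion" ([k1, k2, p1, p2, k3] as OpenCV has them; the pictures are not rectified), "T" (4x4, takes a point from camera to world coordinates); the wrist camera has in their place "hand_eye" (4x4, takes a point from camera to tool coordinates, whose origin is the TCP and whose axes are the flange's). Camera axes: x right, y down, z forward; pixel columns grow to the right and rows downward; lengths in m; the calibration is good to about 2 mm. A picture is of the moment at which its call begins: read the wrist's pose just before it. There is no depth.
- env.finish_job(): hands the job in; it is judged then, once.
The state is a dict: "time": time; "joints": joint angles; "joint_vel": joint speeds; "joint_torque": joint torques, N m; "ee_pos": TCP position; "ee_rot": TCP orientation; "wrist_force": force on the tool from outside, world axes, zero at the start; "moment": the same for the moment, N m; "finger_gap": opening from 0.0 (shut) to 1.0 (fully open); "finger_force": force on a finger pad.
Only numpy, scipy, OpenCV 4.12 (cv2) and the standard library are available. Lean on these libraries where they do the work, as an engineer would, in place of code of your own. Each camera call takes 0.05 s, during which the arm holds its last target. There are 200 camera calls.

## Working session

There is one attempt and no reset: what is moved stays moved. The work goes in short steps, Python scripts to look and compute and a tool call to move; the robot and the scene stay as the last step left them, time stands still between calls to the robot, and variables do not carry over. Pictures are saved under pics/ and viewed, at most 10 in all, crops included, and the job is handed in when it is done.

Besides the shell and the picture viewer there is one more tool, called after "Request:" in YAML: its name, and indented under it one key for each argument. servo_tool: Moves the arm, as the interface text tells. Its arguments: {"type":"object","properties":{"moves":{"type":"array"},"grip":{"type":"number"},"grip_force":{"type":"number"}},"required":["moves"]}

```bash
mkdir -p pics; python3 - <<'E'
from station import env, snapshot
import cv2, numpy as np
o=env.get_obs(); print({k:np.round(v,3).tolist() for k,v in o.items()})
a=[]
for n in ["scene","top"]:
    s=snapshot(n); cv2.imwrite(f"pics/{n}0.png",s["img"][:,:,::-1]); print(n,s["vertical_fov"],s["cx"],s["cy"],s["distortion"],np.round(s["T"],3).tolist())
E
```

```text
{'time': 0.0, 'joints': [-1.416, 0.291, -0.154, 1.127, 0.0, 1.432], 'joint_vel': [0.001, -0.0, -0.001, 0.0, 0.001, 0.0], 'joint_torque': [-0.001, -53.713, 33.138, 0.015, -0.0, 0.0], 'ee_pos': [0.152, -0.502, 0.404], 'ee_rot': [-0.001, 0.989, 0.146, -0.0], 'wrist_force': [0.333, 0.382, -0.537], 'moment': [0.013, 0.011, 0.029], 'finger_force': 0.0, 'finger_gap': 1.001}
scene 50.03385730223873 314.06895721333296 203.15917815384054 [-0.0802498  0.         0.         0.         0.       ] [[0.762, 0.473, -0.443, 1.027], [0.648, -0.564, 0.512, -0.509], [-0.007, -0.677, -0.736, 0.899], [0.0, 0.0, 0.0, 1.0]]
top 47.567414324165426 325.5009111367457 199.61541814431445 [-0.03867557  0.          0.          0.          0.        ] [[0.011, -0.99, 0.142, 0.395], [-1.0, -0.015, -0.025, 0.015], [0.027, -0.142, -0.99, 1.485], [0.0, 0.0, 0.0, 1.0]]
```

View pics/scene0.png

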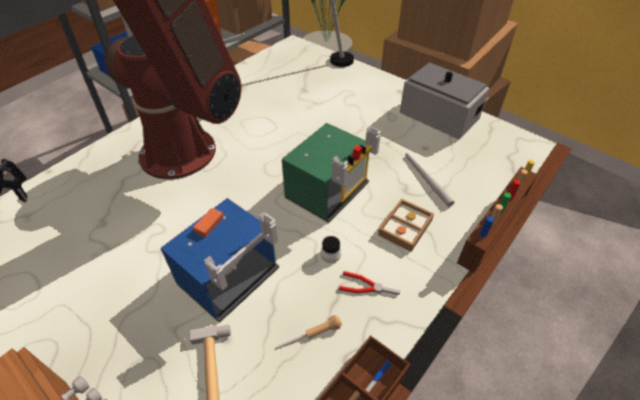

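View pics/top0.png

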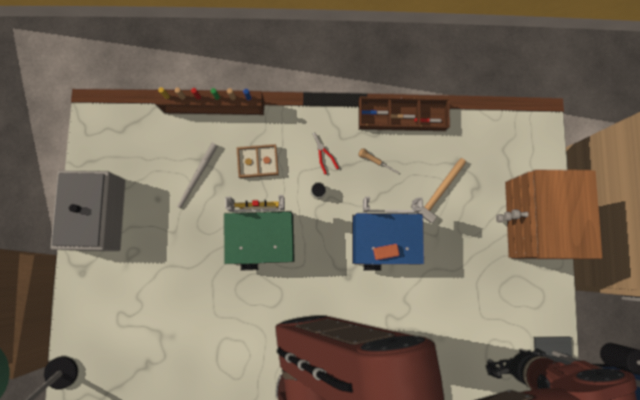

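The scene picture shows green hood at (325,170), with guard, and the blue at (220,255). In the top view, green is at (258,235), with pad at (256,203), and blue is at (388,238), both fronts facing +x. I'll take closer crops next.

```bash
cat > h.py <<'E'
import cv2, numpy as np
from station import env, snapshot
from scipy.spatial.transform import Rotation as R
def K(s):
    f=s["img"].shape[0]/2/np.tan(np.radians(s["vertical_fov"])/2)
    return np.array([[f,0,s["cx"]],[0,f,s["cy"]],[0,0,1]])
def toolT():
    o=env.get_obs(); T=np.eye(4); q=o["ee_rot"]
    T[:3,:3]=R.from_quat([q[1],q[2],q[3],q[0]]).as_matrix(); T[:3,3]=o["ee_pos"]; return T
def snap(n):
    T=toolT(); s=snapshot(n)
    if n=="wrist": s["T"]=T@np.array(s["hand_eye"])
    s["T"]=np.array(s["T"]); return s
def ray(s,p):
    u=cv2.undistortPoints(np.array([[p]],float),K(s),np.array(s["distortion"]))[0,0]
    d=s["T"][:3,:3]@[u[0],u[1],1]; return s["T"][:3,3],d/np.linalg.norm(d)
def onz(s,p,z):
    c,d=ray(s,p); return c+d*(z-c[2])/d[2]
def cross(views):
    A=np.zeros((3,3));b=np.zeros(3);L=[]
    for s,p in views:
        c,d=ray(s,p);M=np.eye(3)-np.outer(d,d);A+=M;b+=M@c;L.append((M,c))
    x=np.linalg.solve(A,b); return x,max(np.linalg.norm(M@(x-c)) for M,c in L)
def proj(s,X):
    Ti=np.linalg.inv(s["T"]);r=cv2.Rodrigues(Ti[:3,:3])[0]
    return cv2.projectPoints(np.atleast_2d(np.array(X,float)),r,Ti[:3,3],K(s),np.array(s["distortion"]))[0][:,0]
def crop(s,x0,y0,w,h,k): return cv2.resize(s["img"][y0:y0+h,x0:x0+w],None,fx=k,fy=k,interpolation=cv2.INTER_CUBIC)
E
python3 - <<'E'
from h import *
t=snap("top");s=snap("scene")
A=crop(t,215,180,222,100,3.6); B=crop(s,155,115,240,90*2,3.33)
A=A[:, :799];B=B[:,:799]
A=cv2.resize(A,(799,360))[:280]; 
cv2.imwrite("pics/c1.png",np.vstack([A])[:,:,::-1]); 
cv2.imwrite("pics/c2.png",B[:,:,::-1]);print(B.shape)
# masks
for n,v in(("top",t),("scene",s)):
    hsv=cv2.cvtColor(v["img"],cv2.COLOR_RGB2HSV)
    for c,lo,hi in(("green",(60,80,30),(90,255,255)),("blue",(100,120,30),(125,255,255)),("red",(0,180,130),(5,255,255)),("yellow",(20,150,100),(32,255,255))):
        m=cv2.inRange(hsv,lo,hi)
        k,l,st,ce=cv2.connectedComponentsWithStats(m)
        print(n,c,[(st[i].tolist(),ce[i].round(1).tolist()) for i in range(1,k) if st[i][4]>15])
E
```

```text
(599, 799, 3)
top green [([212, 89, 7, 10, 33], [214.7, 93.1]), ([225, 213, 68, 51, 3198], [258.6, 237.4]), ([0, 355, 8, 40, 216], [2.8, 374.1])]
top blue [([244, 90, 6, 9, 32], [246.7, 93.6]), ([363, 111, 13, 3, 32], [369.7, 111.8]), ([353, 214, 70, 50, 2890], [387.6, 236.8]), ([637, 389, 3, 11, 24], [638.2, 393.7])]
top red [([324, 149, 14, 19, 32], [330.9, 157.6]), ([320, 152, 6, 21, 28], [321.6, 162.6]), ([253, 201, 5, 4, 18], [255.0, 202.7])]
top yellow [([0, 0, 22, 4, 70], [10.3, 1.6]), ([58, 0, 12, 4, 26], [63.3, 1.2]), ([70, 0, 17, 5, 42], [78.0, 2.0]), ([94, 0, 6, 4, 16], [96.5, 1.4]), ([102, 0, 17, 5, 41], [109.8, 1.6]), ([140, 0, 10, 5, 18], [144.3, 1.6]), ([158, 0, 63, 6, 188], [191.1, 2.1]), ([220, 0, 34, 6, 89], [235.3, 2.1]), ([261, 0, 13, 7, 48], [266.8, 3.0]), ([273, 0, 31, 8, 107], [287.5, 2.7]), ([313, 0, 30, 8, 122], [327.7, 3.6]), ([352, 0, 8, 7, 20], [356.4, 2.2]), ([362, 0, 69, 11, 291], [393.5, 4.2]), ([431, 0, 19, 12, 85], [439.5, 5.7]), ([451, 0, 22, 12, 110], [462.6, 6.0]), ([471, 0, 5, 5, 18], [473.1, 1.6]), ([473, 0, 167, 19, 1405], [559.9, 7.1]), ([344, 
[... 401 characters left out ...]
, 129], [486.3, 225.9]), ([254, 240, 20, 23, 234], [265.5, 250.0]), ([374, 361, 16, 20, 119], [381.6, 370.9])]
scene red [([354, 146, 8, 5, 29], [357.4, 148.0]), ([513, 179, 8, 6, 28], [516.5, 181.5]), ([344, 273, 29, 12, 62], [359.5, 277.5]), ([340, 287, 34, 5, 83], [357.4, 289.3])]
scene yellow [([611, 21, 7, 8, 16], [613.6, 24.4]), ([354, 31, 9, 7, 18], [358.3, 33.8]), ([511, 90, 10, 5, 16], [515.6, 92.1]), ([626, 108, 13, 11, 30], [632.9, 113.2]), ([549, 117, 9, 7, 23], [552.8, 120.4]), ([366, 146, 5, 7, 25], [367.8, 148.7]), ([362, 154, 6, 5, 16], [363.7, 155.4]), ([348, 160, 13, 12, 46], [352.1, 165.8]), ([526, 161, 8, 11, 46], [529.2, 165.4]), ([341, 178, 25, 24, 80], [348.8, 191.2])]
```

View pics/c1.png

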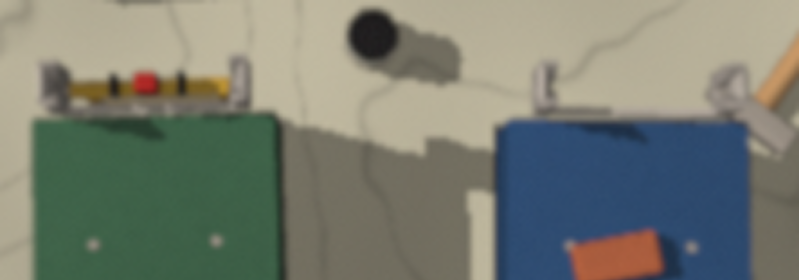

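View pics/c2.png

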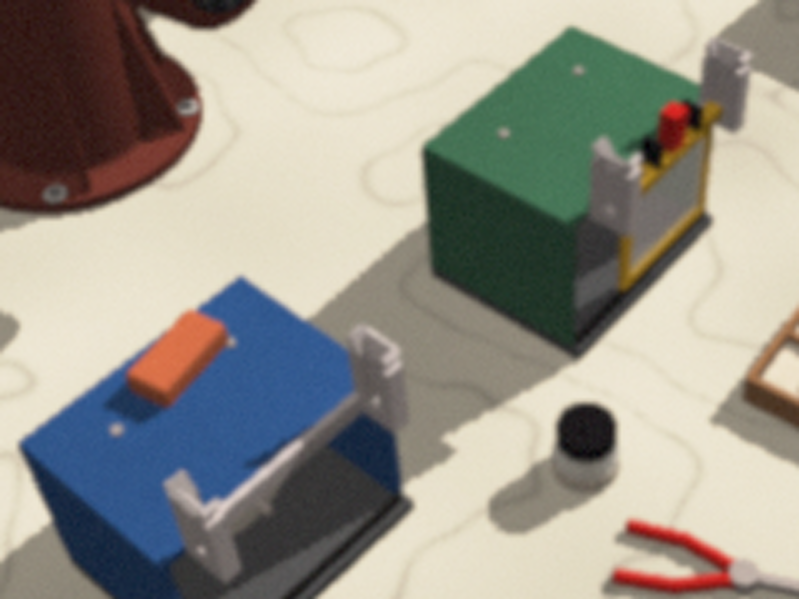

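The crops show the roof front corners in full-picture pixels: green at about (224.7,212.8) and (291.9,211.4), blue at about (356.5,213.9) and (422.8,213.9). The blue ears are the grey posts at (366,203) and (418,203).

```bash
python3 - <<'E'
from h import *
t=snap("top");s=snap("scene");w=snap("wrist")
print(w["vertical_fov"],w["cx"],w["cy"],w["distortion"],np.round(w["hand_eye"],3).tolist())
print("pad",cross([(t,(255.5,203.2)),(s,(357.4,148))]))
for n,p in dict(gl=(224.7,212.8),gr=(291.9,211.4),bl=(356.5,213.9),br=(422.8,213.9)).items(): print(n,onz(t,p,.15).round(4))
S=lambda u,v:(155+u/3.33,115+v/3.33)
# scene roof corners: green front-right(565,222), rear-right(425,148), rear-left(572,27); blue fr(160,563) rr(22,443) rl(240,278)
for n,p in dict(gfr=(567,222),grr=(425,148),grl=(572,27),bfr=(162,563),brr=(22,443),brl=(240,278)).items(): print(n,onz(s,S(*p),.15).round(4))
E
```

```text
70.77106755738603 320.12261672835257 199.33853017736223 [-0.04675331  0.          0.          0.          0.        ] [[0.001, -0.945, -0.328, 0.086], [1.0, 0.001, -0.0, -0.001], [0.001, -0.328, 0.945, 0.03], [0.0, 0.0, 0.0, 1.0]]
pad (array([0.56806747, 0.18385786, 0.20330628]), np.float64(0.0036483291144749743))
gl [0.5425 0.278  0.15  ]
gr [0.5495 0.0801 0.15  ]
bl [ 0.5448 -0.1113  0.15  ]
br [ 0.5475 -0.3096  0.15  ]
gfr [0.551  0.0847 0.15  ]
grr [0.4125 0.0771 0.15  ]
grl [0.4021 0.2729 0.15  ]
bfr [ 0.5495 -0.3043  0.15  ]
brr [ 0.4071 -0.3055  0.15  ]
brl [ 0.4062 -0.1117  0.15  ]
```

Request:
servo_tool:
  moves:
    - [[0,0,-0.02,5.4],[0,0,-0.02,5.4],[0,0,-0.02,5.4],[0.0296,-0.0209,0,0],[0.0296,-0.0209,0,0],[0.0296,-0.0209,0,0],[0.0296,-0.0209,0,0],[0.0296,-0.0209,0,0],[0.0296,-0.0209,0,0],[0.0296,-0.0209,0,0],[0.0296,-0.0209,0,0],[0.0296,-0.0209,0,0],[0.0296,-0.0209,0,0],[0.0296,-0.0209,0,0],[0.0296,-0.0209,0,0],[0.0296,-0.0209,0,0],[0.0296,-0.0209,0,0],[0,0,0,0],[0,0,0,0],[0,0,0,0]]

```text
time: 2.02
ee_pos: [0.563, -0.2053, 0.4644]
ee_rot: [-0.0, 1.0, 0.006, -0.0]
wrist_force: [0.9, -0.9, -0.2]
finger_gap: 0.999
finger_force: 0.0
```

```bash
python3 - <<'E'
from h import *
w=snap("wrist"); np.save("pics/w1T.npy",w["T"]); cv2.imwrite("pics/w1.png",w["img"][:,:,::-1])
print(toolT().round(4).tolist())
E
```

```text
[[0.9999, 0.0106, -0.0006, 0.5626], [0.0106, -0.9999, -0.0001, -0.2058], [-0.0006, 0.0001, -1.0, 0.4646], [0.0, 0.0, 0.0, 1.0]]
```

View pics/w1.png

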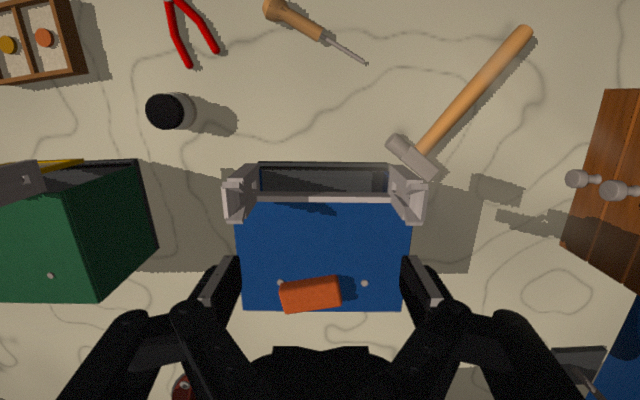

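The wrist picture shows the blue hood's ears at about (238,195) and (408,195). Its roof corners are at about (243,200), (413,203), (243,310) and (401,311). I'll take a second view from farther back so height can be triangulated.

Request:
servo_tool:
  moves:
    - [[-0.027,0,0,0],[-0.027,0,0,0],[-0.026,0,0,0],[0,0,0,0],[0,0,0,0]]

```text
time: 2.48
ee_pos: [0.4815, -0.2071, 0.4655]
ee_rot: [0.0, 1.0, 0.004, 0.0]
wrist_force: [0.2, 0.4, 0.9]
finger_gap: 1.0
finger_force: 0.0
```

```bash
python3 - <<'E'
from h import *
w=snap("wrist"); np.save("pics/w2T.npy",w["T"]); cv2.imwrite("pics/w2.png",w["img"][:,:,::-1])
a=cv2.imread("pics/w1.png"); 
e=proj(w,[[.5665,-.209,.21]])[0]; print(e, toolT()[:3,3])
y=int(e[1])-45; x=int(e[0])-110
A=crop({"img":a},215,152,220,75,3.6); B=crop({"img":w["img"][:,:,::-1]},x,y,220,85,3.6); print(x,y,A.shape)
cv2.imwrite("pics/c3.png",np.vstack([A,B]))
E
```

```text
[325.66507629 102.93413216] [ 0.48239628 -0.20704427  0.46539251]
215 57 (270, 792, 3)
```

View pics/c3.png

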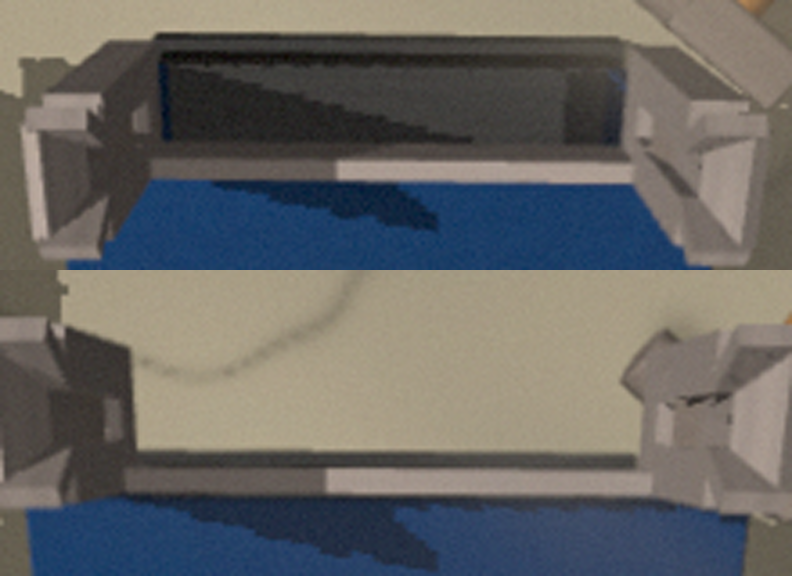

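The crops show the ear tops' inner corners and the hinge holes. In crop pixels, view 1 has corners (102,95), (103,258), (693,102) and (688,258), with holes (141,118) and (645,123). View 2 has corners (47,320), (65,503), (735,333) and (717,508), with holes (113,418) and (665,425). I'll triangulate these.

```bash
python3 - <<'E'
from h import *
w=snap("wrist"); a=dict(w,T=np.load("pics/w1T.npy"));b=dict(w,T=np.load("pics/w2T.npy"))
f=lambda u,v:(215+(u-.0)/3.6,152+v/3.6); g=lambda u,v:(215+u/3.6,57+(v-270)/3.6)
for n,p,q in [("Lf",(102,95),(47,320)),("Lr",(103,258),(65,503)),("Rf",(693,102),(735,333)),("Rr",(688,258),(717,508)),("hL",(141,118),(113,418)),("hR",(645,123),(665,425)),("roofbarL",(152,180),(127,492)),("roofbarR",(632,182),(652,494))]:
    x,r=cross([(a,f(*p)),(b,g(*q))]); print(n,x.round(4),r.round(4))
# roof corners rear from w1
for p in [(243,310),(401,311)]: print(onz(a,p,.15).round(4))
E
```

```text
Lf [ 0.5886 -0.1393  0.2137] 0.0017
Lr [ 0.553  -0.141   0.2232] 0.0
Rf [ 0.5878 -0.277   0.2098] 0.0013
Rr [ 0.5531 -0.2755  0.2194] 0.0002
hL [ 0.5702 -0.1385  0.1683] 0.0001
hR [ 0.5699 -0.2772  0.1659] 0.0
roofbarL [ 0.5522 -0.1406  0.1683] 0.0001
roofbarR [ 0.553  -0.275   0.1672] 0.0001
[ 0.4014 -0.109   0.15  ]
[ 0.4025 -0.3072  0.15  ]
```

Request:
servo_tool:
  moves:
    - [[0,-0.028,0,0],[0,-0.028,0,0],[0,-0.028,0,0],[0,-0.028,0,0],[0,-0.028,0,0],[0,-0.028,0,0],[0,-0.028,0,0],[0,-0.028,0,0],[0,-0.028,0,0],[0,-0.028,0,0],[0,-0.028,0,0],[0,-0.028,0,0],[0,-0.028,0,0],[0,-0.027,0,-1.8],[0,0,0,0],[0,0,0,0],[0,0,0,0]]

```text
time: 4.0
ee_pos: [0.4793, 0.13, 0.4664]
ee_rot: [-0.02, 0.998, 0.053, -0.001]
wrist_force: [-0.6, 0.2, -0.5]
finger_gap: 0.999
finger_force: 0.0
```

```bash
python3 - <<'E'
from h import *
w=snap("wrist"); np.save("pics/w3T.npy",w["T"]); cv2.imwrite("pics/w3.png",w["img"][:,:,::-1])
print(toolT()[:3,3])
E
```

```text
[0.47924714 0.12984129 0.46641213]
```

Request:
servo_tool:
  moves:
    - [[0.028,0,0,0],[0.028,0,0,0],[0.028,0,0,0],[0,0,0,0],[0,0,0,0],[0,0,0,0]]

```text
time: 4.55
ee_pos: [0.5624, 0.1388, 0.4662]
ee_rot: [-0.02, 0.998, 0.053, -0.001]
wrist_force: [0.1, -0.8, 1.0]
finger_gap: 0.996
finger_force: 0.0
```

```bash
python3 - <<'E'
from h import *
w=snap("wrist"); np.save("pics/w4T.npy",w["T"]); cv2.imwrite("pics/w4.png",w["img"][:,:,::-1])
a=dict(w,T=np.load("pics/w3T.npy"))
e=proj(a,[[.570,.182,.21]])[0].astype(int); f=proj(w,[[.570,.182,.21]])[0].astype(int)
p=(e[0]-110,e[1]-45);q=(f[0]-110,f[1]-45);print(p,q,toolT()[:3].round(4).tolist())
A=crop({"img":cv2.imread("pics/w3.png")},*p,220,80,3.6);B=crop({"img":cv2.imread("pics/w4.png")},*q,220,80,3.6)
cv2.imwrite("pics/c4.png",np.vstack([A,B])); print(A.shape)
E
```

```text
(np.int64(170), np.int64(43)) (np.int64(174), np.int64(148)) [[0.9944, 0.106, -0.0041, 0.5621], [0.106, -0.9935, 0.0404, 0.1389], [0.0002, -0.0406, -0.9992, 0.4665]]
(288, 792, 3)
```

View pics/c4.png

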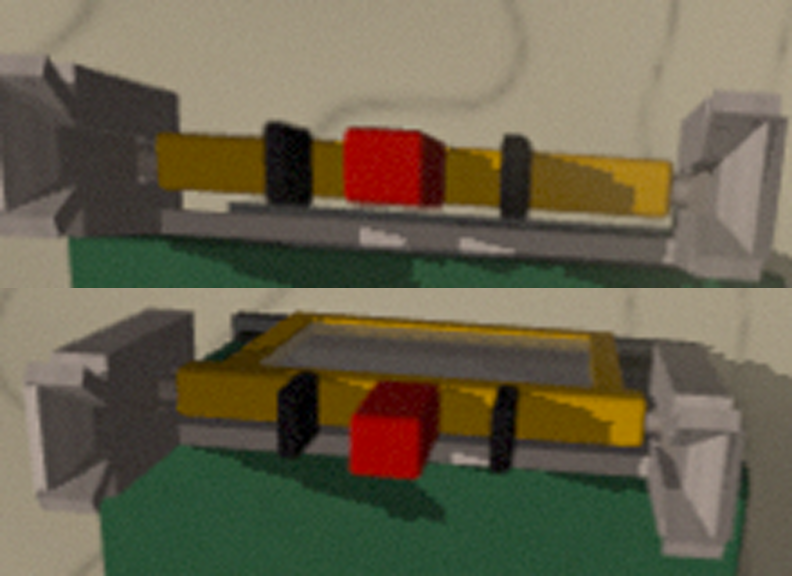

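Crop pixels: the pad's top face in the upper crop spans about (345–425, 130–205), and the tabs are at (288,163) and (515,175). The tool has come out tilted by 0.04 rad with a yaw of 0.107, so I'll check the joints.

```bash
python3 - <<'E'
from h import *
o=env.get_obs(); print(np.round(o["joints"],3),np.round(o["joint_vel"],3))
E
```

```text
[0.105 0.372 0.124 1.323 0.041 3.141] [ 0.006 -0.015 -0.006  0.001  0.002 -0.001]
```

Request:
servo_tool:
  moves:
    - [[0,-0.003,0,0],[0,-0.003,0,0],[0,-0.003,0,0],[0,-0.003,0,0],[0,0,0,0]]

```text
time: 5.02
ee_pos: [0.5617, 0.1455, 0.4673]
ee_rot: [-0.023, 0.998, 0.058, -0.001]
wrist_force: [-0.3, 0.6, 0.0]
finger_gap: 0.998
finger_force: 0.0
```

```bash
python3 - <<'E'
from h import *
o=env.get_obs(); print(np.round(o["joints"],3));print(toolT()[:3].round(4).tolist())
E
```

```text
[0.116 0.373 0.129 1.325 0.045 3.141]
[[0.9932, 0.1161, -0.0041, 0.5617], [0.1162, -0.9922, 0.0453, 0.1455], [0.0012, -0.0455, -0.999, 0.4673]]
```

Joint 6 is at its limit, since j6 = j1 + π − yaw. I'll use the half-turned grasp instead.

Request:
servo_tool:
  moves:
    - [[0,0,0,-7],[0,0,0,-7],[0,0,0,-7],[0,0,0,-7],[0,0,0,-7],[0,0,0,-7],[0,0,0,-7],[0,0,0,-7],[0,0,0,-7],[0,0,0,-7],[0,0,0,-7],[0,0,0,-7],[0,0,0,-7],[0,0,0,-7],[0,0,0,-7],[0,0,0,-7],[0,0,0,-7],[0,0,0,-7],[0,0,0,0],[0,0,0,0]]

```text
time: 6.68
ee_pos: [0.5619, 0.1453, 0.4671]
ee_rot: [-0.011, 0.403, 0.915, 0.02]
wrist_force: [1.3, 0.4, 1.0]
finger_gap: 1.003
finger_force: 0.0
```

```bash
python3 - <<'E'
from h import *
o=env.get_obs(); print(np.round(o["joints"],3));T=toolT();print(T[:3].round(4).tolist(),np.degrees(np.arctan2(T[1,0],T[0,0])))
E
```

```text
[0.115 0.374 0.129 1.325 0.045 0.946]
[[-0.6746, 0.7382, -0.0044, 0.5619], [0.7373, 0.674, 0.0451, 0.1453], [0.0363, 0.0272, -0.999, 0.4671]] 132.4542691710831
```

The tilt (j5 = 0.045) is now part of the commanded pose. The opposite j6 limit should remove it by symmetry, so I'll roll there.

Request:
servo_tool:
  moves:
    - [[0,0,0,-7.1],[0,0,0,-7.1],[0,0,0,-7.1],[0,0,0,-7.1],[0,0,0,-7.1],[0,0,0,-7.1],[0,0,0,-7.1],[0,0,0,-7.1],[0,0,0,-7.1],[0,0,0,-7.1],[0,0,0,-7.1],[0,0,0,-7.1],[0,0,0,-7.1],[0,0,0,-7.1],[0,0,0,-7.1],[0,0,0,-7.1],[0,0,0,-7.1],[0,0,0,-7.1],[0,0,0,-7.1],[0,0,0,-7.1]]

```text
time: 8.35
ee_pos: [0.562, 0.1452, 0.467]
ee_rot: [-0.015, 0.735, -0.677, -0.017]
wrist_force: [0.8, -1.0, 0.0]
finger_gap: 0.997
finger_force: 0.0
```

Request:
servo_tool:
  moves:
    - [[0,0,0,-7.1],[0,0,0,-7.1],[0,0,0,-7.1],[0,0,0,-7.1],[0,0,0,-7.1],[0,0,0,-7.1],[0,0,0,-7.1],[0,0,0,-7.1],[0,0,0,-7.1],[0,0,0,-7.1],[0,0,0,-7.1],[0,0,0,-7.1],[0,0,0,-7.1],[0,0,0,-3],[0,0,0,-3]]

```text
time: 9.6
ee_pos: [0.5565, 0.1779, 0.4672]
ee_rot: [-0.01, 0.996, 0.087, 0.002]
wrist_force: [-0.1, -0.3, -0.7]
finger_gap: 1.005
finger_force: 0.0
```

```bash
cat > st.py <<'E'
from h import *
o=env.get_obs(); print("j",np.round(o["joints"],4));T=toolT();print("z",T[:3,2].round(4),"p",T[:3,3].round(4),"yaw",np.degrees(np.arctan2(T[1,0],T[0,0])).round(2),"F",np.round(o["wrist_force"],1),"gap",np.round(o["finger_gap"],3),o["finger_force"],o["time"])
E
python3 st.py
```

```text
j [ 0.1792  0.3806  0.1392  1.3244  0.0196 -3.1356]
z [ 0.0014  0.0202 -0.9998] p [0.5565 0.1779 0.4672] yaw 9.93 F [-0.1 -0.3 -0.7] gap 1.005 0.0 9.6
```

Request:
servo_tool:
  moves:
    - [[0,0,0,-3.5],[0,0,0,-3.5],[0,0,0,-3.5],[0,0,0,0]]

```text
time: 9.93
ee_pos: [0.5419, 0.2337, 0.4672]
ee_rot: [0.01, 0.99, 0.141, 0.004]
wrist_force: [0.5, 0.0, 0.2]
finger_gap: 1.0
finger_force: 0.0
```

```bash
python3 st.py
```

```text
j [ 0.2888  0.3942  0.1595  1.3308 -0.0213 -3.1362]
z [ 0.0112 -0.0189 -0.9998] p [0.5419 0.2337 0.4672] yaw 16.24 F [0.5 0.  0.2] gap 1.0 0.0 9.9333
```

```bash
python3 - <<'E'
from h import *
w=snap("wrist"); a=dict(w,T=np.load("pics/w3T.npy"));b=dict(w,T=np.load("pics/w4T.npy"))
f=lambda u,v:(170+u/3.6,43+v/3.6); g=lambda u,v:(174+u/3.6,148+(v-288)/3.6)
for n,p,q in [("padFL",(348,130),(355,415)),("padRL",(345,204),(352,475)),("padFR",(422,132),(425,415)),("padRR",(420,205),(418,478)),
 ("barRL",(157,188),(178,415)),("barRR",(670,215),(640,446)),("barFL",(157,133),(180,364)),("barFR",(672,160),(643,395)),("earL",(65,235),(97,508)),("earR",(685,270),(663,553))]:
    x,r=cross([(a,f(*p)),(b,g(*q))]); print(n,x.round(4),r.round(4))
# roof front-left rear etc.
E
```

```text
padFL [0.5758 0.1939 0.2049] 0.0002
padRL [0.5607 0.1937 0.2051] 0.0002
padFR [0.5772 0.1778 0.2029] 0.0007
padRR [0.5621 0.1774 0.2058] 0.0001
barRL [0.5593 0.2498 0.1702] 0.0002
barRR [0.5661 0.1211 0.1714] 0.0004
barFL [0.5726 0.2513 0.1655] 0.0006
barFR [0.5791 0.122  0.1664] 0.0003
earL [0.5485 0.2525 0.2149] 0.0004
earR [0.5555 0.1189 0.2192] 0.0011
```

Request:
servo_tool:
  moves:
    - [[0,0,0,7.1],[0,0,0,7.1],[0,0,0,7.1],[0,0,0,7.1],[0,0,0,7.1],[0,0,0,7.1],[0,0,0,7.1],[0,0,0,7.1],[0,0,0,7.1],[0,0,0,7.1],[0,0,0,7.1],[0,0,0,7.1],[0,0,0,7.1],[0,0,0,7.1],[0,0,0,7.1],[0,0,0,7.1],[0,0,0,7.1],[0,0,0,7.1],[0,0,0,7.1],[0,0,0,7.1]]

```text
time: 11.65
ee_pos: [0.5432, 0.2303, 0.4672]
ee_rot: [0.001, -0.451, 0.892, -0.011]
wrist_force: [-1.0, -0.0, -0.1]
finger_gap: 1.003
finger_force: 0.0
```

```bash
python3 st.py
```

```text
j [ 0.2826  0.3938  0.1589  1.3305 -0.0215 -0.6531]
z [ 0.0112 -0.0191 -0.9998] p [0.5432 0.2303 0.4672] yaw -126.39 F [-1.  -0.  -0.1] gap 1.003 0.0 11.65
```

Request:
servo_tool:
  moves:
    - [[0,0,0,7.1],[0,0,0,7.1],[0,0,0,7.1],[0,0,0,7.1],[0,0,0,7.1],[0,0,0,7.1],[0,0,0,7.1],[0,0,0,1],[-0.0073,-0.014,0,0],[-0.0073,-0.014,0,0],[-0.0073,-0.014,0,0],[0,0,0.02,0],[0,0,0.02,0],[0,0,0,0],[0,0,0,0],[0,0,0,0]]

```text
time: 12.98
ee_pos: [0.5679, 0.1897, 0.4292]
ee_rot: [0.006, -0.031, 0.999, -0.01]
wrist_force: [0.4, 0.4, -0.7]
finger_gap: 1.001
finger_force: 0.0
```

```bash
python3 st.py; python3 - <<'E'
from h import *
w=snap("wrist"); cv2.imwrite("pics/w5.png",w["img"][:,:,::-1])
hsv=cv2.cvtColor(w["img"],cv2.COLOR_RGB2HSV); m=cv2.inRange(hsv,(0,150,90),(8,255,255))|cv2.inRange(hsv,(172,150,90),(180,255,255))
k,l,st,ce=cv2.connectedComponentsWithStats(m); print([(st[i].tolist(),ce[i].round(1).tolist()) for i in range(1,k) if st[i][4]>60])
print("pad corners expected",proj(w,[[.5758,.194,.207],[.5607,.1937,.207],[.5772,.1778,.207],[.5621,.1774,.207]]).round(1).tolist())
E
```

```text
j [ 0.2057  0.4199  0.1006  1.2436 -0.021   0.1437]
z [ 0.012  -0.0189 -0.9997] p [0.5679 0.1897 0.4292] yaw -176.45 F [ 0.4  0.4 -0.7] gap 1.001 0.0 12.9833
[([308, 200, 23, 29, 460], [319.2, 218.2]), ([185, 232, 22, 46, 335], [196.7, 252.1]), ([162, 240, 37, 41, 361], [179.4, 260.5])]
pad corners expected [[328.6, 228.4], [329.7, 209.7], [307.0, 228.6], [307.4, 210.0]]
```

View pics/w5.png

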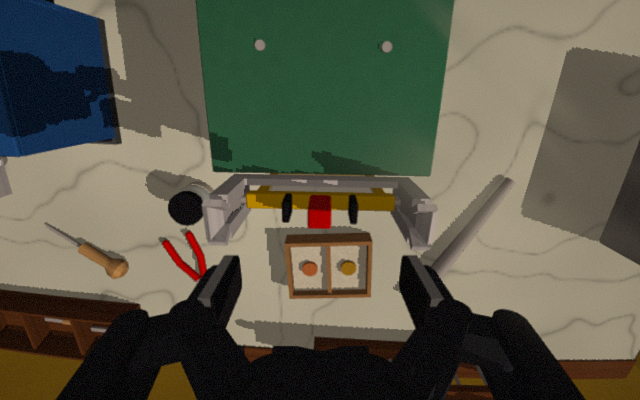

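The picture shows the guard centred between the fingers: the pad is at (319,214) as predicted, with the tabs at (287,208) and (353,208). I'll descend and squeeze.

Request:
servo_tool:
  moves:
    - [[0.002,0.001,0.01,0.6],[0,0,0.015,0],[0,0,0.015,0],[0,0,0.015,0],[0,0,0.01,0],[0,0,0.01,0],[0,0,0.008,0],[0,0,0,0],[0,0,0,0]]

```text
time: 13.78
ee_pos: [0.5667, 0.1892, 0.3454]
ee_rot: [0.005, -0.026, 1.0, -0.01]
wrist_force: [-0.9, 0.2, -0.1]
finger_gap: 0.997
finger_force: 0.0
```

Request:
servo_tool:
  moves:
    - [[0,0,0,0],[0,0,0,0],[0,0,0,0],[0,0,0,0],[0,0,0,0],[0,0,0,0]]
  grip: -0.1
  grip_force: 35

```text
time: 14.28
ee_pos: [0.5666, 0.189, 0.3453]
ee_rot: [0.005, -0.025, 1.0, -0.01]
wrist_force: [0.6, -1.0, -1.2]
finger_gap: 0.453
finger_force: 5.4
```

```bash
python3 st.py
```

```text
j [ 0.2051  0.4612 -0.0576  1.045  -0.0213  0.154 ]
z [ 0.0112 -0.0195 -0.9997] p [0.5666 0.189  0.3453] yaw -177.07 F [ 0.6 -1.  -1.2] gap 0.453 5.413243621587753 14.2833
```

Request:
servo_tool:
  moves:
    - [[0,0,0,0],[0,0,0,0],[0,0,0,0],[0,0,0,0],[0,0,0,0]]
  grip: -1
  grip_force: 35

```text
time: 14.7
ee_pos: [0.5666, 0.1891, 0.3451]
ee_rot: [0.005, -0.026, 1.0, -0.01]
wrist_force: [0.2, -1.2, -1.0]
finger_gap: 0.397
finger_force: 37.8
```

```bash
python3 st.py
```

```text
j [ 0.2052  0.4615 -0.0577  1.0448 -0.021   0.1541]
z [ 0.011  -0.0192 -0.9998] p [0.5666 0.1891 0.3451] yaw -177.07 F [ 0.2 -1.2 -1. ] gap 0.397 37.82813677430113 14.7
```

Request:
servo_tool:
  moves:
    - [[0,0,-0.003,0],[0,0,-0.004,0],[0,0,-0.005,0],[0,0,-0.006,0],[0,0,-0.007,0],[0,0,0,0]]

```text
time: 15.2
ee_pos: [0.5667, 0.1896, 0.3721]
ee_rot: [0.007, -0.026, 1.0, -0.01]
wrist_force: [0.6, -1.0, -1.1]
finger_gap: 0.4
finger_force: 38.0
```

Request:
servo_tool:
  moves:
    - [[0,0,-0.01,0],[0,0,-0.015,0],[0,0,-0.015,0],[0,0,-0.02,0],[0,0,-0.02,0],[0,0,-0.02,0],[0,0,-0.02,0],[0,0,-0.02,0],[0,0,-0.02,0],[0,0,-0.015,0],[0,0,0,0],[0,0,0,0],[0,0,0,0]]

```text
time: 16.28
ee_pos: [0.5643, 0.1929, 0.5442]
ee_rot: [0.005, -0.026, 1.0, -0.01]
wrist_force: [-0.4, -0.5, -2.5]
finger_gap: 0.4
finger_force: 37.8
```

```bash
python3 st.py; python3 - <<'E'
from h import *
w=snap("wrist"); cv2.imwrite("pics/w6.png",w["img"][:,:,::-1])
E
```

```text
j [ 0.2122  0.4113  0.3833  1.5371 -0.021   0.1611]
z [ 0.01   -0.0194 -0.9998] p [0.5643 0.1929 0.5442] yaw -177.07 F [-0.4 -0.5 -2.5] gap 0.4 37.83824500675337 16.2833
```

View pics/w6.png

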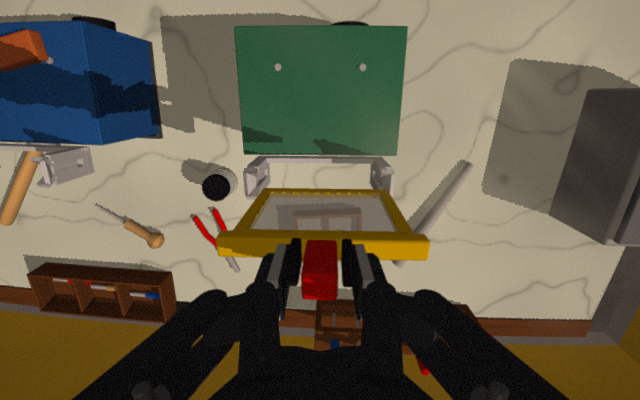

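The picture shows the guard lifted clear, with the bar from (218,245) to (428,245) and the pane hanging evenly. I'll carry it over above the blue hood.

```bash
python3 - <<'E'
from h import *
w=snap("wrist"); T=toolT()
yaw=.052; c,s=np.cos(yaw),np.sin(yaw); M=np.array([[c,-s,0],[s,c,0],[0,0,1]])
pts=[[-.007,.065,.006],[-.007,-.065,.006],[.003,.06,-.105],[.003,-.06,-.105],[-.008,.009,.042],[-.008,-.009,.042]]
Tr=np.eye(4) # rigid carry of guard since grasp
T0=np.array([.5666,.1891,.3451]); o=np.array([.569,.1858,.165])-T0+T[:3,3]
print(proj(w,[M@np.array(p)+o for p in pts]).round(1).tolist())
E
```

```text
[[430.5, 245.8], [205.6, 243.7], [383.4, 198.0], [258.2, 197.2], [334.7, 282.1], [295.1, 281.6]]
```

Request:
servo_tool:
  moves:
    - [[0,-0.01,0,0.9],[-0.0023,-0.02,0,0.9],[0,-0.0284,0,0.9],[0,-0.0284,0,0],[0,-0.0284,0,0],[0,-0.0284,0,0],[0,-0.0284,0,0],[0,-0.0284,0,0],[0,-0.0284,0,0],[0,-0.0284,0,0],[0,-0.0284,0,0],[0,-0.0284,0,0],[0,-0.0284,0,0],[0,-0.0284,0,0],[0,-0.018,0,0],[0,-0.009,0,0],[0,0,0,0],[0,0,0,0],[0,0,0,0]]

```text
time: 17.97
ee_pos: [0.5697, -0.2037, 0.5528]
ee_rot: [0.005, -0.002, 1.0, -0.009]
wrist_force: [0.1, 0.1, -2.2]
finger_gap: 0.402
finger_force: 37.8
```

```bash
python3 st.py; python3 - <<'E'
from h import *
w=snap("wrist"); cv2.imwrite("pics/w7.png",w["img"][:,:,::-1])
cv2.imwrite("pics/c7.png",crop({"img":w["img"][:,:,::-1]},200,130,240,180,3.3))
print("holes/ears exp",proj(w,[[.553,-.141,.222],[.553,-.2755,.222],[.588,-.141,.222],[.588,-.2755,.222]]).round(1).tolist())
T=toolT();o=np.array([.5694,.1858,.165])-np.array([.5666,.1891,.3451])+T[:3,3]
print("guard exp",proj(w,[np.array(p)+o for p in [[-.007,.065,.006],[-.007,-.065,.006],[.003,.06,-.105],[.003,-.06,-.105],[-.008,.009,.042],[-.008,-.009,.042]]]).round(1).tolist())
E
```

```text
j [-0.4612  0.4259  0.428   1.5547 -0.0118 -0.4659]
z [ 0.011  -0.0186 -0.9998] p [ 0.5697 -0.2037  0.5528] yaw -179.73 F [ 0.1  0.1 -2.2] gap 0.402 37.82283531648545 17.9667
holes/ears exp [[382.1, 164.5], [258.2, 163.4], [379.7, 195.2], [260.3, 193.8]]
guard exp [[430.5, 246.8], [205.6, 243.7], [383.3, 198.3], [258.1, 196.9], [335.0, 283.0], [295.3, 282.3]]
```

View pics/c7.png

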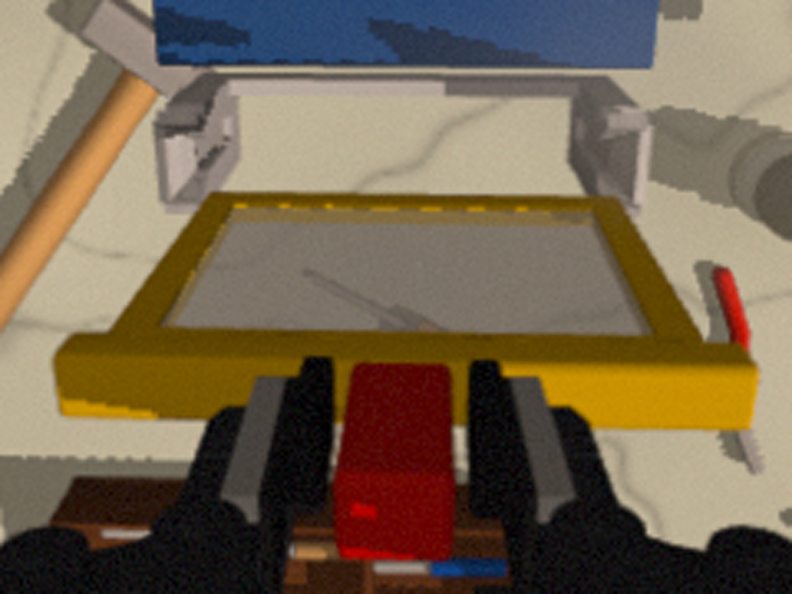

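The crop shows the bar at (58–753, 335–428) and the pad top at (335–455, 478–555). It appears about 11 mm lower than expected, so I'll solve the guard's pose from these corners.

```bash
python3 - <<'E'
from h import *
w=snap("wrist"); T=w["T"]; tt=toolT()
obj=np.array([[-.007,-.065,.006],[-.007,.065,.006],[.007,-.065,.006],[.007,.065,.006],[-.008,-.009,.042],[-.008,.009,.042],[.008,-.009,.042],[.008,.009,.042],[-.003,-.06,-.105],[-.003,.06,-.105]])
pc=np.array([[58,362],[753,370],[62,415],[752,430],[335,478],[455,478],[343,553],[450,557],[207,195],[615,197]],float)
px=pc/3.3+[200,130]
for sl in (slice(0,8),slice(0,10)):
    ok,r,t=cv2.solvePnP(obj[sl],px[sl],K(w),np.array(w["distortion"]))
    M=np.eye(4);M[:3,:3]=cv2.Rodrigues(r)[0];M[:3,3]=t[:,0];G=T@M
    print("origin",G[:3,3].round(4),"rel TCP",(G[:3,3]-tt[:3,3]).round(4),"rotvec",R.from_matrix(G[:3,:3]).as_rotvec().round(3))
    e=cv2.projectPoints(obj[sl],r,t,K(w),np.array(w["distortion"]))[0][:,0]-px[sl];print(e.round(1).tolist())
    Gt=np.linalg.inv(tt)@G; np.save("pics/Gt.npy",Gt)
E
```

```text
origin [ 0.5741 -0.2039  0.3624] rel TCP [ 0.0043 -0.0005 -0.1906] rotvec [0.017 0.023 0.008]
[[-0.2, -1.9], [0.8, -1.2], [1.6, 1.3], [-2.0, 0.3], [-0.0, -1.3], [0.3, -0.6], [-1.6, 1.9], [1.1, 1.4]]
origin [ 0.5743 -0.204   0.3627] rel TCP [ 0.0045 -0.0006 -0.1903] rotvec [0.012 0.01  0.007]
[[-0.6, -1.5], [0.7, -1.0], [1.1, 1.9], [-2.1, 0.6], [0.1, -1.6], [0.5, -1.0], [-1.5, 1.9], [1.3, 1.4], [1.3, -0.6], [-0.5, -0.1]]
```

```bash
python3 - <<'E'
from h import *
w=snap("wrist"); c=lambda u,v:(u/3.3+200,v/3.3+130)
print("roof front L/R (z .15)",onz(w,c(155,67),.15).round(4),onz(w,c(655,67),.15).round(4))
for n,u,v in (("earR front in top",193,210),("earL front in top",605,207),("earR front out",165,203),("earL fo",640,207)): print(n,onz(w,c(u,v),.221).round(4))
for n,u,v in (("holeR",228,128),("holeL",580,128)): print(n,onz(w,c(u,v),.167).round(4))
# column-gradient edges across ears on rows, and roof front edge by blue mask
hsv=cv2.cvtColor(w["img"],cv2.COLOR_RGB2HSV); m=cv2.inRange(hsv,(100,100,20),(125,255,255))
for col in (255,280,300,320,340,360,390):
    r=np.nonzero(m[:200,col])[0]; print(col,r.max(),onz(w,(col,r.max()+.5),.15).round(4))
r=m[140];q=np.nonzero(r[:450])[0];print(q.min(),q.max(),onz(w,(q.min()-.5,140),.15).round(4),onz(w,(q.max()+.5,140),.15).round(4))
E
```

```text
roof front L/R (z .15) [ 0.5518 -0.3068  0.15  ] [ 0.5499 -0.1058  0.15  ]
earR front in top [ 0.5885 -0.2777  0.221 ]
earL front in top [ 0.5856 -0.1367  0.221 ]
earR front out [ 0.5861 -0.2872  0.221 ]
earL fo [ 0.5855 -0.1248  0.221 ]
holeR [ 0.5727 -0.275   0.167 ]
holeL [ 0.5712 -0.1372  0.167 ]
255 148 [ 0.5494 -0.2958  0.15  ]
280 148 [ 0.5492 -0.2624  0.15  ]
300 148 [ 0.549  -0.2359  0.15  ]
320 148 [ 0.5487 -0.2094  0.15  ]
340 147 [ 0.5471 -0.1831  0.15  ]
360 145 [ 0.5442 -0.1569  0.15  ]
390 143 [ 0.5411 -0.1178  0.15  ]
248 397 [ 0.5382 -0.305   0.15  ] [ 0.5364 -0.1084  0.15  ]
```

Request:
servo_tool:
  moves:
    - [[0.003,0,0,0],[0.0027,0,0,0],[0,0,0.01,0],[0,0,0.015,0],[0,0,0.015,0],[0,0,0.015,0],[0,0,0.015,0],[0,0,0.015,0],[0,0,0.015,0],[0,0,0.01,0],[0,0,0.005,0],[0,0,0,0],[0,0,0,0]]

```text
time: 19.2
ee_pos: [0.5654, -0.2068, 0.4383]
ee_rot: [0.006, -0.002, 1.0, -0.01]
wrist_force: [1.4, -0.4, -1.5]
finger_gap: 0.401
finger_force: 37.8
```

```bash
python3 st.py; python3 - <<'E'
from h import *
tt=toolT();w=snap("wrist");cv2.imwrite("pics/w8.png",w["img"][:,:,::-1])
G=tt@np.load("pics/Gt.npy");print(G[:3,3].round(4))
hsv=cv2.cvtColor(w["img"],cv2.COLOR_RGB2HSV)
# yellow bar extents per row, at rows near bar
m=cv2.inRange(hsv,(18,150,50),(35,255,255))
for r in range(230,262,4):
    q=np.nonzero(m[r])[0]; print(r,q.min() if len(q) else None,q.max() if len(q) else None)
e=proj(w,[[.553,-.14,.221],[.553,-.2745,.221],[.588,-.14,.221],[.588,-.2745,.221]]).round(1);print("ears",e.tolist())
g=cv2.cvtColor(w["img"],cv2.COLOR_RGB2GRAY)
for r in (150,190,215): print(r,g[r,180:290:3].tolist(),g[r,350:460:3].tolist())
E
```

```text
j [-0.4691  0.4172  0.1199  1.2544 -0.012  -0.4732]
z [ 0.0115 -0.0193 -0.9997] p [ 0.5654 -0.2068  0.4383] yaw -179.76 F [ 1.4 -0.4 -1.5] gap 0.401 37.836527211236444 19.2
[ 0.5699 -0.2075  0.248 ]
230 233 411
234 219 423
238 216 427
242 216 429
246 217 429
250 218 428
254 218 541
258 338 543
ears [[418.0, 206.1], [228.9, 204.0], [412.2, 249.6], [233.9, 247.2]]
150 [175, 175, 181, 179, 149, 97, 106, 99, 139, 141, 145, 145, 143, 61, 62, 59, 63, 66, 66, 63, 63, 65, 67, 68, 59, 65, 64, 63, 63, 62, 62, 66, 65, 66, 68, 61, 69] [66, 70, 70, 72, 72, 71, 69, 73, 73, 73, 72, 74, 74, 74, 72, 79, 78, 78, 80, 81, 80, 82, 83, 85, 87, 84, 82, 80, 176, 174, 177, 175, 179, 181, 179, 182, 183]
190 [183, 167, 181, 112, 111, 111, 112, 100, 89, 120, 149, 168, 165, 152, 176, 142, 75, 80, 82, 80, 80, 56, 61, 63, 58, 177, 182, 160, 70, 68, 71, 72, 71, 74, 72, 71, 74] [72, 74, 75, 74, 70, 74, 75, 75, 79, 83, 84, 81, 84, 167, 162, 106, 83, 75, 79, 85, 91, 90, 91, 95, 100, 102, 109, 112, 111, 113, 112, 108, 109, 119, 117, 119, 118]
215 [115, 108, 79, 106, 139, 163, 167, 162, 148, 189, 127, 101, 78, 75, 75, 73, 74, 133, 139, 138, 71, 76, 66, 73, 74, 84, 103, 121, 118, 121, 120, 122, 118, 119, 120, 120, 119] [119, 120, 122, 121, 119, 121, 121, 122, 120, 121, 121, 119, 110, 76, 70, 70, 72, 72, 78, 61, 71, 69, 107, 104, 77, 87, 94, 89, 131, 183, 117, 113, 117, 96, 107, 110, 82]
```

Request:
servo_tool:
  moves:
    - [[0,0,0.006,0],[0,0,0.006,0],[0,0,0.006,0],[0,0,0.005,0],[0,0,0.005,0],[0,0,0,0]]

```text
time: 19.75
ee_pos: [0.5654, -0.2073, 0.4084]
ee_rot: [0.005, -0.002, 1.0, -0.009]
wrist_force: [-0.3, -0.7, -1.2]
finger_gap: 0.403
finger_force: 37.8
```

Request:
servo_tool:
  moves:
    - [[0,0,0.004,0],[0,0,0.004,0],[0,0,0.004,0],[0,0,0.004,0],[0,0,0,0]]

```text
time: 20.17
ee_pos: [0.5656, -0.2077, 0.3928]
ee_rot: [0.005, -0.002, 1.0, -0.009]
wrist_force: [0.5, -0.9, -2.2]
finger_gap: 0.402
finger_force: 37.8
```

Request:
servo_tool:
  moves:
    - [[0,0,-0.004,0],[0,0,-0.0035,0],[0,0,0,0]]

```text
time: 20.42
ee_pos: [0.566, -0.2077, 0.4026]
ee_rot: [0.006, -0.002, 1.0, -0.01]
wrist_force: [0.5, -0.5, -1.2]
finger_gap: 0.403
finger_force: 37.8
```

Request:
servo_tool:
  moves:
    - [[0,0,0,0],[0,0,0,0],[0,0,0,0],[0,0,0,0],[0,0,0,0]]
  grip: 0.3

```text
time: 20.83
ee_pos: [0.5658, -0.2075, 0.4013]
ee_rot: [0.006, -0.002, 1.0, -0.009]
wrist_force: [0.3, -0.1, -0.8]
finger_gap: 0.652
finger_force: 3.0
```

```bash
cat > bar.py <<'E'
from h import *
w=snap("wrist");cv2.imwrite("pics/bar.png",w["img"][:,:,::-1])
hsv=cv2.cvtColor(w["img"],cv2.COLOR_RGB2HSV)
m=cv2.inRange(hsv,(18,150,50),(35,255,255))
for r in range(150,300,6):
    q=np.nonzero(m[r,:470])[0]
    if len(q)>8: print(r,q.min(),q.max(),end="; ")
m=cv2.inRange(hsv,(0,150,60),(6,255,255))|cv2.inRange(hsv,(174,150,60),(180,255,255))
k,l,st,ce=cv2.connectedComponentsWithStats(m); print("\nred",[st[i].tolist() for i in range(1,k) if st[i][4]>150])
E
python3 st.py; python3 bar.py
```

```text
j [-0.4698  0.4325  0.0471  1.1667 -0.0118 -0.474 ]
z [ 0.0112 -0.019  -0.9998] p [ 0.5658 -0.2075  0.4013] yaw -179.76 F [ 0.3 -0.1 -0.8] gap 0.652 3.0306215956807137 20.8333
204 252 262; 210 248 398; 216 243 401; 222 238 406; 228 234 410; 234 219 413; 240 214 428; 246 214 431; 252 215 430; 258 216 429; 
red [[301, 243, 37, 62, 2088], [420, 264, 28, 36, 242], [453, 265, 9, 31, 180]]
```

The fingers dragged the guard up a little as they opened. I'll squeeze again, go 8 mm lower and release more gently.

Request:
servo_tool:
  moves:
    - [[0,0,0,0],[0,0,0,0],[0,0,0,0],[0,0,0,0],[0,0,0,0],[0,0,0,0]]
  grip: -1
  grip_force: 35

```text
time: 21.38
ee_pos: [0.5657, -0.2076, 0.4012]
ee_rot: [0.006, -0.002, 1.0, -0.01]
wrist_force: [-0.2, 0.3, -1.6]
finger_gap: 0.397
finger_force: 38.8
```

```bash
python3 st.py; python3 bar.py
```

```text
j [-0.47    0.4326  0.047   1.1666 -0.0121 -0.4739]
z [ 0.0111 -0.0192 -0.9998] p [ 0.5657 -0.2076  0.4012] yaw -179.77 F [-0.2  0.3 -1.6] gap 0.397 38.80270600318909 21.3833
204 252 263; 210 248 398; 216 243 402; 222 239 406; 228 235 410; 234 218 423; 240 216 429; 246 217 429; 252 218 428; 258 338 427; 
red [[302, 240, 36, 60, 1949], [421, 264, 42, 39, 478]]
```

Request:
servo_tool:
  moves:
    - [[0,0,0.004,0],[0,0,0.004,0],[0,0,0,0]]

```text
time: 21.68
ee_pos: [0.5656, -0.2076, 0.3922]
ee_rot: [0.005, -0.002, 1.0, -0.009]
wrist_force: [0.3, -0.2, -3.1]
finger_gap: 0.398
finger_force: 38.8
```

Request:
servo_tool:
  moves:
    - [[0,0,0,0],[0,0,0,0],[0,0,0,0],[0,0,0,0]]
  grip: 0.1

```text
time: 22.02
ee_pos: [0.5659, -0.2077, 0.3934]
ee_rot: [0.006, -0.002, 1.0, -0.01]
wrist_force: [0.7, 0.2, -2.2]
finger_gap: 0.549
finger_force: 4.5
```

Request:
servo_tool:
  moves:
    - [[0,0,0,0],[0,0,0,0],[0,0,0,0],[0,0,0,0]]
  grip: 0.3

```text
time: 22.35
ee_pos: [0.5659, -0.2078, 0.3935]
ee_rot: [0.006, -0.002, 1.0, -0.01]
wrist_force: [-0.2, -0.2, 0.4]
finger_gap: 0.65
finger_force: 0.2
```

```bash
python3 st.py; python3 bar.py
```

```text
j [-0.4701  0.4364  0.0326  1.1479 -0.012  -0.4741]
z [ 0.0116 -0.0194 -0.9997] p [ 0.5659 -0.2078  0.3935] yaw -179.77 F [-0.2 -0.2  0.4] gap 0.65 0.19420942291617393 22.35
210 254 399; 216 249 403; 222 244 408; 228 240 412; 234 224 415; 240 218 431; 246 219 434; 252 219 433; 258 221 432; 
red [[304, 243, 38, 60, 1995], [422, 266, 26, 35, 219]]
```

The pins are holding the guard in the grooves: finger force is about 0 and its weight is off the wrist. Next I'll open, rise, shut the fingers and push on the pad.

Request:
servo_tool:
  moves:
    - [[0,0,0,0],[0,0,0,0],[0,0,-0.01,0],[0,0,-0.015,0],[0,0,-0.015,0],[0,0,-0.015,0],[0,0,0,0],[0,0,0,0]]
  grip: 0.65

```text
time: 23.07
ee_pos: [0.5654, -0.2068, 0.4494]
ee_rot: [0.006, -0.002, 1.0, -0.01]
wrist_force: [0.3, -0.6, -0.7]
finger_gap: 0.823
finger_force: 0.0
```

Request:
servo_tool:
  moves:
    - [[-0.001,0.002,0,0],[-0.001,0.002,0,0],[0,0,0,0],[0,0,0,0],[0,0,0,0],[0,0,0,0],[0,0,0,0]]
  grip: -1

```text
time: 23.65
ee_pos: [0.5672, -0.2027, 0.4481]
ee_rot: [0.005, -0.002, 1.0, -0.01]
wrist_force: [-0.8, 0.6, 0.4]
finger_gap: 0.002
finger_force: 0.0
```

```bash
python3 st.py; python3 bar.py; python3 - <<'E'
from h import *
w=snap("wrist");tt=toolT()
print("tip",(tt[:3,3]+.173*tt[:3,2]).round(4))
z=.249
print("tip axis at pad z px",proj(w,[tt[:3,3]+tt[:3,2]*(tt[2,3]-z)]).round(1))
hsv=cv2.cvtColor(w["img"],cv2.COLOR_RGB2HSV)
m=cv2.inRange(hsv,(0,150,40),(6,255,255))|cv2.inRange(hsv,(174,150,40),(180,255,255))
for r in range(190,300,5):
    q=np.nonzero(m[r,280:370])[0]
    if len(q)>3: print(r,280+q.min(),280+q.max(),int(w["img"][r,280+int(np.median(q)),0]),end="; ")
for n in ("top","scene"):
    s=snap(n);cv2.imwrite(f"pics/{n}9.png",s["img"][:,:,::-1])
E
```

```text
j [-0.4615  0.4156  0.1428  1.2797 -0.0122 -0.4655]
z [ 0.011  -0.0191 -0.9998] p [ 0.5672 -0.2027  0.4481] yaw -179.77 F [-0.8  0.6  0.4] gap 0.002 0.0 23.65
186 263 380; 192 258 383; 198 253 387; 204 238 398; 210 237 402; 216 237 401; 222 331 401; 
red [[303, 207, 27, 39, 921], [409, 237, 38, 49, 609]]
tip [ 0.5691 -0.2061  0.2752]
tip axis at pad z px [[317.4 235.4]]
210 307 328 82; 215 306 328 81; 220 305 328 81; 225 303 328 133; 230 303 328 170; 235 303 328 173; 240 303 328 173;
```

The pad centre (316,235) agrees with the finger axis (317,235). I'll descend onto it.

Request:
servo_tool:
  moves:
    - [[0,0,0.006,0],[0,0,0.006,0],[0,0,0.005,0],[0,0,0.002,0],[0,0,0.002,0],[0,0,0,0]]

```text
time: 24.35
ee_pos: [0.5674, -0.203, 0.4266]
ee_rot: [0.005, -0.002, 1.0, -0.009]
wrist_force: [-0.3, 0.3, -0.0]
finger_gap: 0.003
finger_force: 0.0
```

Request:
servo_tool:
  moves:
    - [[0,0,0.002,0],[0,0,0.002,0],[0,0,0.002,0],[0,0,0,0]]

```text
time: 24.68
ee_pos: [0.5676, -0.2034, 0.4214]
ee_rot: [0.006, -0.002, 1.0, -0.01]
wrist_force: [-0.6, -0.6, 2.0]
finger_gap: -0.003
finger_force: 0.4
```

Request:
servo_tool:
  moves:
    - [[0,0,0.0015,0],[0,0,0.0015,0],[0,0,0.0015,0]]

```text
time: 24.93
ee_pos: [0.5678, -0.2038, 0.4174]
ee_rot: [0.006, -0.002, 1.0, -0.01]
wrist_force: [-0.2, -3.7, 4.1]
finger_gap: -0.0
finger_force: 2.6
```

Request:
servo_tool:
  moves:
    - [[0,0.0001,0.0015,0],[0,0.0001,0.0015,0],[0,0.0001,0.0015,0]]

```text
time: 25.18
ee_pos: [0.5678, -0.2035, 0.4127]
ee_rot: [0.006, -0.002, 1.0, -0.01]
wrist_force: [-0.2, -2.4, 4.8]
finger_gap: 0.0
finger_force: 2.7
```

Request:
servo_tool:
  moves:
    - [[0,0.0001,0.0015,0],[0,0.0001,0.0015,0],[0,0.0001,0.0015,0],[0,0,0,0]]

```text
time: 25.52
ee_pos: [0.5677, -0.203, 0.4079]
ee_rot: [0.006, -0.002, 1.0, -0.01]
wrist_force: [1.1, -1.1, 2.0]
finger_gap: -0.001
finger_force: 1.1
```

Request:
servo_tool:
  moves:
    - [[0,0.0001,0.0015,0],[0,0.0001,0.0015,0],[0,0.0001,0.0015,0],[0,0,0,0]]

```text
time: 25.85
ee_pos: [0.5676, -0.2024, 0.4028]
ee_rot: [0.005, -0.002, 1.0, -0.009]
wrist_force: [-0.8, 0.8, 1.1]
finger_gap: 0.002
finger_force: 0.2
```

```bash
python3 st.py; python3 bar.py
```

```text
j [-0.4608  0.4322  0.0507  1.1714 -0.0118 -0.4651]
z [ 0.0107 -0.0185 -0.9998] p [ 0.5676 -0.2024  0.4028] yaw -179.76 F [-0.8  0.8  1.1] gap 0.002 0.23062837310135365 25.85
186 263 378; 204 248 389; 210 243 393; 216 226 406; 222 226 409; 228 226 408; 234 238 408; 
red [[300, 219, 30, 34, 724], [422, 252, 37, 51, 545]]
```

Request:
servo_tool:
  moves:
    - [[0,-0.0002,0.0015,0],[0,0,0.0015,0],[0,0,0.0015,0],[0,0,0,0]]

```text
time: 26.23
ee_pos: [0.5679, -0.2028, 0.3991]
ee_rot: [0.006, -0.002, 1.0, -0.01]
wrist_force: [-0.4, 1.4, 4.0]
finger_gap: 0.0
finger_force: 2.0
```

Request:
servo_tool:
  moves:
    - [[0,0,0.001,0],[0,0,0.001,0],[0,0,0.001,0],[0,0,0,0]]

```text
time: 26.57
ee_pos: [0.5678, -0.2026, 0.3958]
ee_rot: [0.006, -0.002, 1.0, -0.009]
wrist_force: [0.1, -0.6, -0.2]
finger_gap: -0.002
finger_force: 0.0
```

Request:
servo_tool:
  moves:
    - [[0,0,0.001,0],[0,0,0.001,0],[0,0,0.001,0],[0,0,0,0]]

```text
time: 26.9
ee_pos: [0.568, -0.2032, 0.393]
ee_rot: [0.006, -0.002, 1.0, -0.01]
wrist_force: [0.3, 0.6, 5.0]
finger_gap: -0.002
finger_force: 2.4
```

```bash
python3 st.py; python3 bar.py
```

```text
j [-0.4616  0.4372  0.0326  1.1466 -0.0123 -0.4656]
z [ 0.012  -0.0197 -0.9997] p [ 0.568  -0.2032  0.393 ] yaw -179.77 F [0.3 0.6 5. ] gap -0.002 2.365599002223462 26.9
204 246 255; 210 243 394; 216 233 411; 222 228 411; 228 229 410; 234 230 346; 
red [[311, 219, 33, 36, 789], [421, 267, 42, 40, 462]]
```

Request:
servo_tool:
  moves:
    - [[0,0,0.001,0],[0,0,0.001,0],[0,0,0,0]]

```text
time: 27.2
ee_pos: [0.5682, -0.2036, 0.3916]
ee_rot: [0.006, -0.002, 1.0, -0.011]
wrist_force: [-0.8, -1.9, 7.3]
finger_gap: -0.006
finger_force: 3.6
```

Request:
servo_tool:
  moves:
    - [[0,0,0.001,0],[0,0,0.001,0],[0,0,0,0]]

```text
time: 27.45
ee_pos: [0.5683, -0.2041, 0.3899]
ee_rot: [0.007, -0.002, 1.0, -0.011]
wrist_force: [-0.7, -3.6, 9.0]
finger_gap: 0.002
finger_force: 4.2
```

```bash
python3 st.py; python3 - <<'E'
from h import *
w=snap("wrist");hsv=cv2.cvtColor(w["img"],cv2.COLOR_RGB2HSV)
m=cv2.inRange(hsv,(18,150,50),(35,255,255)); tt=toolT()
for c in (232,240,250,260,280,360,380,395,402,408):
    q=np.nonzero(m[150:262,c])[0]+150; print(c,(q.min(),q.max()) if len(q) else None,end="; ")
print()
m=cv2.inRange(hsv,(0,150,40),(6,255,255))|cv2.inRange(hsv,(174,150,40),(180,255,255))
for r in range(190,300,5):
    q=np.nonzero(m[r,280:370])[0]
    if len(q)>3: print(r,280+q.min(),280+q.max(),int(w["img"][r,280+int(np.median(q)),0]),end="; ")
print(proj(w,[tt[:3,3]+.173*tt[:3,2]]))
E
```

```text
j [-0.4623  0.4387  0.0266  1.1367 -0.014  -0.4657]
z [ 0.0135 -0.0223 -0.9997] p [ 0.5683 -0.2041  0.3899] yaw -179.81 F [-0.7 -3.6  9. ] gap 0.002 4.2470367250280106 27.45
232 (np.int64(218), np.int64(233)); 240 (np.int64(215), np.int64(236)); 250 (np.int64(205), np.int64(236)); 260 (np.int64(187), np.int64(235)); 280 (np.int64(213), np.int64(235)); 360 (np.int64(212), np.int64(217)); 380 (np.int64(189), np.int64(233)); 395 (np.int64(206), np.int64(232)); 402 (np.int64(212), np.int64(232)); 408 (np.int64(212), np.int64(232)); 
220 313 336 95; 225 313 338 86; 230 313 339 89; 235 313 341 91; 240 313 342 91; 245 332 343 195; 250 333 343 199; [[316.99671473 255.56420609]]
```

Request:
servo_tool:
  moves:
    - [[0,0,0.001,0],[0,0,0,0],[0,0,0,0]]

```text
time: 27.75
ee_pos: [0.5683, -0.2044, 0.389]
ee_rot: [0.007, -0.001, 1.0, -0.012]
wrist_force: [-0.7, -4.6, 9.6]
finger_gap: -0.001
finger_force: 4.4
```

Request:
servo_tool:
  moves:
    - [[0,0,0.001,0],[0,0,0,0],[0,0,0,0]]

```text
time: 28.0
ee_pos: [0.5677, -0.2032, 0.3863]
ee_rot: [0.005, -0.002, 1.0, -0.009]
wrist_force: [-0.3, 0.4, -0.6]
finger_gap: -0.0
finger_force: 0.0
```

Request:
servo_tool:
  moves:
    - [[0,0,0.001,0],[0,0,0,0],[0,0,0,0]]

```text
time: 28.25
ee_pos: [0.5678, -0.203, 0.3853]
ee_rot: [0.005, -0.002, 1.0, -0.009]
wrist_force: [0.1, -0.1, -0.3]
finger_gap: -0.001
finger_force: 0.0
```

A snap: the force fell to 0. I'll check that the bar is level.

```bash
cat > lvl.py <<'E'
from h import *
w=snap("wrist");hsv=cv2.cvtColor(w["img"],cv2.COLOR_RGB2HSV);cv2.imwrite("pics/lvl.png",w["img"][:,:,::-1])
m=cv2.inRange(hsv,(18,150,50),(35,255,255)); tt=toolT()
for c in range(226,430,8):
    q=np.nonzero(m[150:275,c])[0]+150; print(c,(int(q.min()),int(q.max())) if len(q) else None,end="; ")
print()
m=cv2.inRange(hsv,(0,150,40),(6,255,255))|cv2.inRange(hsv,(174,150,40),(180,255,255))
for r in range(190,300,5):
    q=np.nonzero(m[r,280:370])[0]
    if len(q)>3: print(r,280+q.min(),280+q.max(),int(w["img"][r,280+int(np.median(q)),0]),end="; ")
print(proj(w,[tt[:3,3]+.173*tt[:3,2]]))
o=np.array([.5705,-.2067,.167])
for z in (.163,.167,.171): 
    o[2]=z; print("level guard exp",z,proj(w,[o+p for p in [[-.007,-.065,.006],[-.007,.065,.006],[.007,-.065,.006],[.007,.065,.006],[-.008,-.009,.042],[-.008,.009,.042],[.008,-.009,.042],[.008,.009,.042]]]).round(0).tolist())
E
python3 st.py;python3 lvl.py
```

```text
j [-0.4616  0.4418  0.0192  1.1306 -0.0121 -0.4658]
z [ 0.0104 -0.0187 -0.9998] p [ 0.5678 -0.203   0.3853] yaw -179.76 F [ 0.1 -0.1 -0.3] gap -0.001 0.0 28.25
226 None; 234 (214, 234); 242 (214, 234); 250 (209, 235); 258 (213, 235); 266 (191, 234); 274 (213, 227); 282 (213, 217); 290 (213, 235); 298 (213, 235); 306 (214, 231); 314 (214, 219); 322 (214, 219); 330 (214, 219); 338 (214, 235); 346 (214, 235); 354 (214, 235); 362 (214, 218); 370 (214, 236); 378 (192, 236); 386 (210, 236); 394 (210, 236); 402 (216, 236); 410 (217, 236); 418 None; 426 None; 
220 311 330 91; 225 308 332 89; 230 308 333 97; 235 307 333 92; 240 306 334 92; 245 305 334 14; 250 305 334 106; [[316.98892946 255.96259363]]
level guard exp 0.163 [[228.0, 215.0], [409.0, 217.0], [230.0, 233.0], [407.0, 235.0], [302.0, 239.0], [332.0, 239.0], [302.0, 262.0], [331.0, 262.0]]
level guard exp 0.167 [[226.0, 217.0], [411.0, 220.0], [228.0, 235.0], [409.0, 238.0], [301.0, 242.0], [332.0, 242.0], [302.0, 265.0], [331.0, 266.0]]
level guard exp 0.171 [[224.0, 220.0], [412.0, 222.0], [227.0, 238.0], [410.0, 240.0], [300.0, 245.0], [332.0, 246.0], [301.0, 269.0], [332.0, 270.0]]
```

Request:
servo_tool:
  moves:
    - [[0,0,0.002,0],[0,0,0.001,0],[0,0,0,0]]

```text
time: 28.55
ee_pos: [0.5683, -0.2032, 0.3839]
ee_rot: [0.007, -0.002, 1.0, -0.01]
wrist_force: [-0.7, 1.8, 9.4]
finger_gap: 0.001
finger_force: 4.8
```

Request:
servo_tool:
  moves:
    - [[0,0,0.001,0],[0,0,0,0],[0,0,0,0]]

```text
time: 28.8
ee_pos: [0.5684, -0.2031, 0.3837]
ee_rot: [0.007, -0.002, 1.0, -0.01]
wrist_force: [-2.0, 2.7, 13.3]
finger_gap: -0.003
finger_force: 7.1
```

Request:
servo_tool:
  moves:
    - [[0,0,0.001,0],[0,0,0,0],[0,0,0,0]]

```text
time: 29.05
ee_pos: [0.5686, -0.2031, 0.3834]
ee_rot: [0.008, -0.002, 1.0, -0.01]
wrist_force: [-2.3, 3.8, 19.4]
finger_gap: 0.004
finger_force: 9.5
```

It is now rigidly seated: the force rises with no further travel. I'll retreat and check.

Request:
servo_tool:
  moves:
    - [[0,0,-0.005,0],[0,0,-0.01,0],[0,0,-0.015,0],[0,0,-0.02,0],[0,0,-0.02,0],[0,0,-0.02,0],[0,0,0,0],[0,0,0,0],[0,0,0,0],[0,0,0,0]]

```text
time: 29.88
ee_pos: [0.5667, -0.2015, 0.4696]
ee_rot: [0.005, -0.002, 1.0, -0.009]
wrist_force: [-0.4, -0.1, 0.8]
finger_gap: 0.004
finger_force: 0.0
```

```bash
python3 st.py; python3 - <<'E'
from h import *
w=snap("wrist");cv2.imwrite("pics/w10.png",w["img"][:,:,::-1]);hsv=cv2.cvtColor(w["img"],cv2.COLOR_RGB2HSV)
m=cv2.inRange(hsv,(18,150,50),(35,255,255)); 
pts=np.array([[-.007,-.065,.006],[-.007,.065,.006],[.007,-.065,.006],[.007,.065,.006],[-.003,-.06,-.105],[-.003,.06,-.105],[-.009,-.030,.03],[-.009,-.024,.03],[-.009,.024,.03],[-.009,.03,.03]])
print("exp",proj(w,pts+[.5705,-.2067,.169]).round(0).tolist())
for r in range(150,230,5):
    q=np.nonzero(m[r,200:450])[0]+200
    if len(q)>8: print(r,q.min(),q.max(),end="; ")
print()
for c in range(246,402,8):
    q=np.nonzero(m[140:240,c])[0]+140
    if len(q): print(c,q.min(),q.max(),end="; ")
e=proj(w,pts+[.5705,-.2067,.169]).round(0).astype(int)
g=w["img"].max(2)
r=e[7][1]+2; 
for rr in (r-2,r+3): print(rr,g[rr,270:370].tolist())
E
```

```text
j [-0.46    0.4108  0.1909  1.3342 -0.0122 -0.464 ]
z [ 0.0094 -0.0183 -0.9998] p [ 0.5667 -0.2015  0.4696] yaw -179.77 F [-0.4 -0.1  0.8] gap 0.004 0.0 29.8833
exp [[252.0, 185.0], [385.0, 187.0], [253.0, 199.0], [384.0, 200.0], [276.0, 165.0], [365.0, 165.0], [284.0, 191.0], [291.0, 191.0], [345.0, 192.0], [351.0, 192.0]]
180 267 374; 185 256 384; 190 256 385; 195 256 385; 
262 183 197; 270 179 197; 278 167 197; 286 167 197; 294 167 184; 302 167 197; 310 183 192; 318 183 184; 326 183 184; 334 184 197; 342 168 197; 350 184 184; 358 184 197; 366 184 198; 374 180 198; 382 185 198; 191 [111, 107, 113, 112, 113, 111, 111, 113, 112, 111, 113, 111, 109, 112, 111, 111, 103, 70, 24, 4, 19, 3, 12, 18, 17, 43, 89, 112, 114, 109, 114, 111, 108, 109, 111, 113, 114, 109, 112, 108, 102, 83, 77, 77, 82, 80, 79, 80, 77, 77, 82, 80, 76, 79, 81, 78, 83, 79, 89, 108, 121, 109, 109, 113, 108, 112, 111, 112, 111, 110, 113, 113, 114, 114, 101, 75, 22, 11, 21, 9, 17, 22, 43, 89, 113, 108, 109, 111, 111, 110, 113, 111, 115, 116, 111, 109, 111, 112, 111, 110]
196 [189, 185, 187, 185, 187, 185, 163, 116, 107, 109, 107, 109, 108, 107, 107, 109, 95, 49, 17, 24, 15, 27, 21, 26, 9, 66, 143, 185, 186, 185, 160, 117, 109, 110, 111, 110, 112, 107, 108, 100, 86, 98, 105, 105, 106, 101, 101, 101, 100, 100, 100, 101, 97, 94, 96, 93, 93, 93, 101, 120, 124, 113, 108, 110, 108, 112, 113, 109, 107, 112, 107, 114, 109, 111, 98, 64, 21, 16, 21, 26, 19, 21, 26, 79, 109, 111, 111, 113, 110, 109, 108, 108, 108, 107, 111, 112, 111, 111, 111, 109]
```

Both tabs are about 60 mm apart, so the pins are fully out, and the bar is level and centred. I'll hand it in.

```bash
python3 -c "
from station import env
print(env.finish_job())"
```

```text
the job is handed in; nothing more can be done
None
```

The guard is off the green hood and hanging on the blue one; I handed the job in after about 30 s. The last measurements showed it level, with both pins out in the hinge holes. The hand-in returned no verdict.

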